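# Dock a filter cassette with the trigger clamp

## Robot

A 7-joint arm with a two-finger parallel gripper is mounted at the origin on the work surface. World frame = base frame: x ahead of the robot, y to its left, z up, the work surface at z = 0. Lengths are in m, angles in rad, forces in N, time in s.
With the tool pointing down it reaches from about 0.4 to 0.9 m from the base axis. Payload 5.6 kg.
Tool frame: the origin (TCP) lies midway between the tips of the shut fingers; the grasp point (between the pads) lies 19 mm behind it; z points along the fingers, y is the line along which they close (so a half turn about z gives the same grasp; the last joint's range is limited). The gripper opens to 92 mm and grips with 3 to 60 N. Pads are 20 mm wide; open, the fingers measure 128 mm over their backs; the gripper's body (75 mm by 189 mm) begins 69 mm behind the grasp point.
Start: joints at [1.065, 0.468, -0.012, 1.603, 0.006, 1.071, -0.056], TCP at [0.29, -0.582, 0.187] pointing down, gripper open.
Joint ranges: [-2.53, 2.53], [-0.31, 2.02], [-1.57, 1.55], [0.28, 2.44], [-1.29, 4.43], [0.15, 1.84], [-2.92, 2.92]. Speed limits (rad/s): [2.57, 2.57, 3.14, 3.14, 3.14, 3.14, 3.14].

## Interface

Orientations are given as a 3x3 rotation matrix whose columns are the frame's x, y, z axes.
In Python, from station import env, effector, solver, viewer, workorder, search_frame, tip_of gives the robot as it stands. Calls block until the motion is done:
- env.reach(position, orientation): joint-space move of the TCP to a pose.
- env.movel(position, frame=None, rate=0.15): straight line of the TCP; frame=None keeps the orientation; rate is the mean speed in m/s.
- env.goto_joints(angles): joint-space move.
- effector.release() and effector.grasp(squeeze=None): open the fingers fully, or close them until they stop; squeeze is the grip in N (None keeps the last).
- env.pause(seconds).
- solver.inverse_kinematics(position, orientation): joint angles nearest the present ones, or None.
- env.sense(): the state.
- viewer.read_camera(name): name is "scene" or "top"; returns (picture, depth): 400x640x3 uint8, red, green, blue; 400x640 float32, m along the optical axis (not along the pixel's ray), 0 where there is no reading.
- viewer.camera_info(name): a dict with "intrinsics" (3x3 intrinsics, pixels), "dist_coeffs" ([k1, k2, p1, p2, k3] as OpenCV has them; the pictures are not rectified), "eye" and "rotation" of the camera in the world. Camera axes: x right, y up, looking along -z (the intrinsics and any distortion apply to the point x, -y, -z); pixel columns grow to the right and rows downward; lengths in m; the calibration is good to about 2 mm. A picture is of the moment at which its call begins. camera_info takes no time and is no camera call.
A pose or a line that the arm cannot do raises env.PlanningError and nothing moves.
- workorder.finish_job(): hands the job in; it is judged then, once.
Trained networks look in the newest picture that a camera, given by its name, has taken for a name from the list of things; names that differ only in an ending like _2 or _b are one class to them, and where a whole thing is asked for, a point or a joint stands for the part that bears it (a point fixed in the world has none). Each returns a list of dicts, best first, with "score" (0 to 1); they miss things now and then, are a little off and sometimes report something else, mostly with a low value. They report only what shows in the picture. A call takes as long as a camera call.
- search_frame(camera, name): "at" ([x, y, z] in m, in world coordinates, good to about 4 mm: the middle of the surface that is visible of it).
- tip_of(camera, name): "at" ([x, y, z] in m, in world coordinates, good to about 4 mm: a listed point, or the origin of a listed thing).
The state is a dict: "t": time; "joint_positions": joint angles; "joint_velocities": joint speeds; "tau": joint torques, N m; "ee_pos": TCP position; "tcp_rot": TCP orientation; "wrist_force": force on the tool from outside, world axes, zero at the start; "moment": the same for the moment, N m; "gripper_width": finger opening in m; "grasp_force": force on a finger pad.
Only numpy, scipy, OpenCV 4.12 (cv2) and the standard library are available. Lean on these libraries where they do the work, as an engineer would, in place of code of your own. Each camera call takes 0.05 s, during which the arm holds its last target. There are 200 camera calls.

## Task

Lay the white filter cassette flat in the cradle of the docking press, its two round seals facing the port plate, and let go of it. With the hand off the cassette, squeeze the clamp's sprung trigger again and again until the jaw has pushed cassette and port plate fully home, then press the release tab until the jaw has sprung all the way back, and leave the cassette docked. Do not knock the other things on the bench about.

Things in the scene. Friction and masses are not known exactly. Their poses are not given: they have to be found in the camera images.
- press: Docking press, a fixed fixture 335 mm long (its y axis, pointing to the robot's left at yaw 0), 90 mm wide. Origin on the bench under its axis; z up. Along +y: release tab, handle, trigger, jaw, cradle, port plate, manifold. Black clamp body y -145 to -43 mm, 40 mm wide, top at z 76 mm. A toothed steel bar (z 32 to 53 mm) carries the jaw and sticks out at the back to y -207 mm.
- cradle (a point): Centre of the place to lay the cassette, on the cradle floor (15 mm above the bench) at y 50 mm of the press, same axes. Side rails stand 33 mm either side, along y, their tops 13 mm above the floor. A cassette centred here has 15 mm or more free to the jaw and to the port plate.
- cassette_center (a point): Filter cassette, a loose white block 58 mm (its x) by 90 mm (its y) by 50 mm high, about 0.3 kg, with a grey band; this is its centre, z up. Two round black rubber seals on its +y end, with two black patches on top at that end; the other end is plain. It starts upright on the bench, its +y within 0.6 rad of the robot's left; in the press its +y must point along the press's +y.
- cassette_ports (a point): Middle of the cassette's end face with the two seals, 45 mm along +y from its centre.
- jaw_face (a point): Middle of the face of the jaw's black pad (44 mm wide, 40 mm high, 42 mm above the bench) that pushes the cassette towards +y of the press. Same axes as the press.
- jaw (a joint): Advance of the jaw in m: 0 = all the way back (pad face at y -20 mm), most 0.065. A light spring (2 to 4 N) draws it back; a ratchet of 5 mm pitch holds it. A full squeeze walks it 10 to 15 mm; when the trigger is let go it may drop back 2 to 3 mm onto a tooth. Starts anywhere up to 0.010. With cassette and port plate fully home it presses at about 0.052.
- trigger_front (a point): Middle of the outer (+y) face of the trigger, 112 mm above the bench: an upright grey lever 22 mm wide, 12 mm thick, top at 130 mm, 20 mm from the handle on its +y side. At rest it is 52 mm along +y from the handle's outer face; fingers from above pinch trigger and handle together along the press's y.
- trigger (a joint): Trigger angle in rad: 0 = at rest, 0.25 = fully squeezed: its face has come 15 to 16 mm towards the fixed handle (37 mm over both). A spring returns it. It takes 5 N when idle and up to about 22 N when the jaw pushes the port plate; once all is home it stops early, at whatever angle.
- port_plate (a joint): How far the steel port plate has been pushed into the manifold, in m: 0 = out (its face at y 110 mm of the press), 0.012 = fully home, against its stop. Stiff slide (about 7 N), no spring: it stays where it is left. Starts between 0 and 0.004. Only the jaw, through the cassette, is to push it.
- tab_top (a point): Middle of the top of the release tab, a steel paddle 34 by 34 mm, 80 mm above the bench, 57 mm along -y from the handle's outer face. Pressed straight down it frees the jaw from about 4 mm down and stops at 9 mm; takes 2 to 5 N, springs up again. Hold it down half a second or more so that the jaw springs right back.
- release_tab (a joint): Angle of the release tab in rad: 0 = up, 0.24 = fully pressed.
- tip_box: Bystander: grey and white pipette tip box, loose, 84 by 62 mm and 55 mm high; origin under its centre. It stands on the near side of the press to the left or right of the robot's middle, the cassette on the other side.
- media_bottle: Bystander: glass bottle, 72 mm wide, 150 mm high, beyond the press; origin under its centre.
- buffer_bottle: Bystander: white bottle, 60 mm wide, 130 mm high, beyond the press; origin under its centre.
- sample_jar: Bystander: glass jar, 60 mm wide, 75 mm high, beyond the press; origin under its centre.
- beaker: Bystander: glass beaker, 76 mm wide, 95 mm high, to the right; origin under its centre.
- wash_jar: Bystander: white jar, 56 mm wide, 90 mm high, to the right of the press; origin under its centre.
- spatula: Bystander: spatula lying to the left; origin under its middle.
- cassette: The same cassette; origin under its centre, 25 mm below it, same axes.
- handle_back (a point): Middle of the outer (-y) face of the clamp's handle, 112 mm above the bench, at y -115 mm of the press: a fixed upright black post 24 mm wide (x) and 20 mm thick (y), its top at 132 mm.
- manifold_top (a point): Middle of the top of the white manifold block at the press's +y end: 86 mm (x) by 45 mm (y), 75 mm high, centre at y 152 mm.

How it is judged:
By the outcome, as a careful person would: the job done as asked, in the order asked, and still so for the second after the job is handed in, with the robot touching nothing.
It also fails if it takes over 72 s, if anything falls off the work surface, if the arm or the gripper's body presses on something with over 40 N, if the wrist force passes 120 N, or if a joint passes its speed limit or range.

## Working session

There is one attempt and no reset: what is moved stays moved. The work goes in short steps, each a Python script; the robot and the scene stay as the last script left them, time stands still between calls to the robot, and variables do not carry over. Pictures are saved under pics/ and viewed, at most 10 in all, crops included, and the job is handed in when it is done.

```bash
ls; mkdir -p pics
cat > a.py <<'E'
from station import env, effector, solver, viewer, workorder, search_frame, tip_of
import numpy as np, cv2
np.set_printoptions(precision=4,suppress=True)
def snap(c,fn):
    p,d=viewer.read_camera(c); cv2.imwrite('pics/'+fn,p[:,:,::-1]); return p,d
def proj(c,P):
    i=viewer.camera_info(c); R=np.array(i['rotation']); q=(np.atleast_2d(P)-i['eye'])@R
    q=q*[1,-1,-1]
    return cv2.projectPoints(q,np.zeros(3),np.zeros(3),np.array(i['intrinsics']),np.array(i['dist_coeffs'],float))[0][:,0]
def unproj(c,d):
    i=viewer.camera_info(c); h,w=d.shape; u,v=np.meshgrid(np.arange(w),np.arange(h))
    n=cv2.undistortPoints(np.stack([u,v],-1).reshape(-1,1,2).astype(float),np.array(i['intrinsics']),np.array(i['dist_coeffs'],float))[:,0].reshape(h,w,2)
    q=np.stack([n[...,0]*d,-n[...,1]*d,-d],-1)
    return q@np.array(i['rotation']).T+i['eye']
def down(yaw): # tool z down, tool y axis along direction yaw+90deg (world)
    y=np.array([-np.sin(yaw),np.cos(yaw),0]); z=np.array([0,0,-1.]); return np.stack([np.cross(y,z),y,z],1)
E
python3 - <<'E'
from a import *
for c in('top','scene'):
    snap(c,c+'0.png')
    for n in ['press','cradle','cassette_center','cassette_ports','jaw_face','trigger_front','handle_back','tab_top','manifold_top','tip_box']:
        r=tip_of(c,n); print(c,n,[(np.round(x['at'],4).tolist(),round(x['score'],2)) for x in r[:2]])
s=env.sense();print(s['t'],s['tcp_rot'],s['ee_pos'])
E
```

```text
pics
top press [([0.5989, 0.0021, -0.0012], 0.64)]
top cradle [([0.598, 0.0476, 0.0159], 0.71), ([0.4313, 0.095, 0.0032], 0.41)]
top cassette_center [([0.4402, -0.1962, 0.0282], 0.68)]
top cassette_ports [([0.4169, -0.1558, 0.0269], 0.79), ([0.599, -0.0119, 0.0414], 0.62)]
top jaw_face [([0.5996, -0.0117, 0.0435], 0.43)]
top trigger_front [([0.5982, -0.0622, 0.1097], 0.43)]
top handle_back [([0.5944, -0.1098, 0.1136], 0.62)]
top tab_top [([0.6037, -0.1686, 0.0848], 0.63), ([0.4278, 0.0979, 0.0034], 0.36)]
top manifold_top [([0.6, 0.1551, 0.0734], 0.75), ([0.6237, -0.4002, 0.0024], 0.49)]
top tip_box [([0.4304, 0.0969, 0.0025], 0.77)]
scene press [([0.5989, 0.0009, -0.0019], 0.62), ([0.5964, 0.0489, 0.0163], 0.26)]
scene cradle [([0.4366, -0.1999, 0.0013], 0.65), ([0.5958, 0.0527, 0.01], 0.57)]
scene cassette_center [([0.4348, -0.1989, 0.0219], 0.8), ([0.5944, 0.1552, 0.0782], 0.59)]
scene cassette_ports [([0.4157, -0.1617, 0.025], 0.96)]
scene jaw_face []
scene trigger_front [([0.5983, -0.0637, 0.1137], 0.57)]
scene handle_back [([0.5989, -0.1135, 0.1151], 0.88)]
scene tab_top [([0.5967, -0.1736, 0.0775], 0.73)]
scene manifold_top [([0.5928, 0.1578, 0.0778], 0.91), ([0.3567, 0.3967, 0.0014], 0.55)]
scene tip_box [([0.4278, 0.0928, 0.0012], 0.77), ([0.7633, -0.2246, 0.0007], 0.69)]
1.1 [[ 0.8948  0.4464 -0.0001]
 [ 0.4464 -0.8948 -0.0001]
 [-0.0001  0.     -1.    ]] [ 0.2902 -0.5817  0.1867]
```

View images.

Run:
```python
from a import *
for c in('top','scene'):
    p,d=snap(c,c+'1.png'); X=unproj(c,d)
    def rect(name,c0,r,z0,z1):
        m=(np.hypot(X[...,0]-c0[0],X[...,1]-c0[1])<r)&(X[...,2]>z0)&(X[...,2]<z1)&(d>0)
        P=X[m]
        if len(P)<10: print(c,name,len(P));return
        (a,b),(w,h),t=cv2.minAreaRect((P[:,:2]*1000).astype(np.float32))
        print(c,name,len(P),'c',round(a,1),round(b,1),'wh',round(w,1),round(h,1),'ang',round(t,1),'z',np.median(P[:,2]).round(4))
    rect('cassette',(.437,-.198),.075,.042,.06)
    rect('manifold',(.598,.153),.065,.068,.083)
    rect('rails',(.598,.05),.06,.02,.036)
    rect('handle+trig',(.598,-.09),.06,.12,.14)
    rect('handle',(.598,-.105),.025,.12,.14)
    rect('trig',(.598,-.065),.018,.118,.14)
    rect('tab',(.6,-.172),.03,.068,.095)
    rect('tipbox',(.43,.096),.07,.045,.065)
i=cv2.imread('pics/top1.png');print(viewer.camera_info('top')['eye'],viewer.camera_info('scene')['eye'])
```

```text
top cassette 724 c 436.5 -196.1 wh 58.4 90.4 ang 26.8 z 0.0495
top manifold 530 c 595.1 144.9 wh 85.9 60.5 ang 1.1 z 0.0755
top rails 178 c 595.5 55.6 wh 94.8 79.1 ang 89.6 z 0.0268
top handle+trig 126 c 596.1 -85.3 wh 53.5 23.7 ang 89.4 z 0.1296
top handle 84 c 595.9 -101.8 wh 20.6 23.7 ang 89.4 z 0.13
top trig 45 c 595.5 -64.9 wh 12.6 20.7 ang 89.8 z 0.1279
top tab 181 c 597.6 -163.7 wh 40.3 33.7 ang 88.3 z 0.0792
top tipbox 741 c 430.2 93.7 wh 62.2 84.2 ang 86.6 z 0.0544
scene cassette 537 c 439.0 -197.2 wh 62.4 89.8 ang 27.2 z 0.0489
scene manifold 559 c 596.9 147.5 wh 87.6 59.2 ang 0.7 z 0.0746
scene rails 237 c 597.2 51.8 wh 81.1 93.6 ang 0.7 z 0.026
scene handle+trig 128 c 598.4 -87.0 wh 24.1 53.8 ang 0.7 z 0.1288
scene handle 82 c 598.3 -103.0 wh 23.6 21.6 ang 5.1 z 0.1295
scene trig 50 c 599.0 -66.5 wh 22.5 12.7 ang 1.4 z 0.1277
scene tab 184 c 599.8 -164.6 wh 38.0 44.2 ang 0.8 z 0.0782
scene tipbox 593 c 432.1 94.3 wh 62.2 86.3 ang 86.5 z 0.0537
[ 0.4088 -0.0003  1.1726] [1.115  0.1246 0.9621]
```

View pics/top0.png

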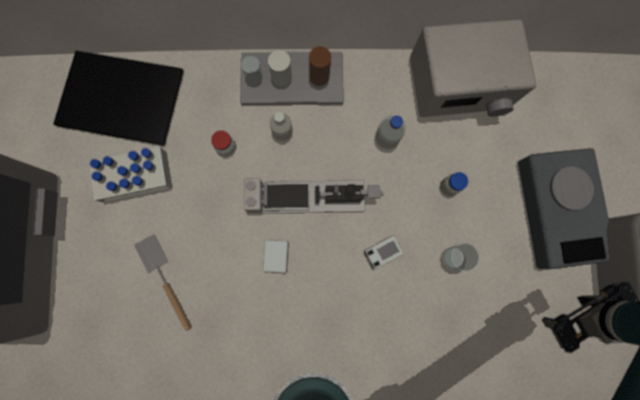

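View pics/scene0.png

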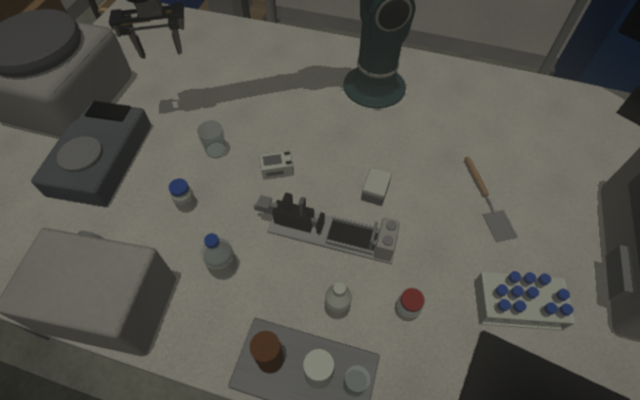

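```bash
cat >> a.py <<'E'
O=np.array([.597,.0025,0]); YAW=.008
def W(x,y,z): return O+[x*np.cos(YAW)-y*np.sin(YAW), x*np.sin(YAW)+y*np.cos(YAW), z]
def st(l=''):
    s=env.sense(); print(l,'t',round(s['t'],2),'p',s['ee_pos'],'w',round(s['gripper_width'],4),'F',np.round(s['wrist_force'],1),'gf',np.round(s['grasp_force'],1)); return s
E
python3 - <<'E'
from a import *
C=np.array([.4377,-.1967,0]); cy=.471
best=None
for k in(np.pi/2,-np.pi/2):
    q1=solver.inverse_kinematics(C+[0,0,.02],down(cy+k)); q2=solver.inverse_kinematics(W(0,50e-3,.036),down(YAW+k))
    q3=solver.inverse_kinematics(W(0,-96e-3,.093),down(YAW)); q4=solver.inverse_kinematics(W(0,-96e-3,.093),down(YAW+np.pi))
    print(k,*[None if q is None else np.round(q,2) for q in(q1,q2,q3,q4)])
    if q1 is not None and q2 is not None and (best is None or abs(q2[6])+abs(q1[6])<best[0]): best=(abs(q2[6])+abs(q1[6]),k)
k=best[1]
env.reach(C+[0,0,.15],down(cy+k)); st('above')
env.movel(C+[0,0,.02],rate=.12); st('at')
effector.grasp(25); st('grip')
env.movel(C+[0,0,.13],rate=.15); st('lift')
snap('top','lift.png'); s=snap('scene','lift_s.png')
open('k','w').write(str(k))
E
```

```text
1.5707963267948966 [ 0.23  0.45  0.14  2.14 -0.11  0.57 -2.21] [ 0.69  1.11 -1.34  1.78  1.15  1.27  2.18] [ 0.58  0.61 -0.66  1.76  0.45  0.93  1.32] [ 0.22  0.51 -0.16  1.78  0.1   0.86 -1.55]
-1.5707963267948966 [ 0.72  0.49 -0.45  2.1   0.36  0.62  0.5 ] [ 0.27  0.65 -0.55  1.81  0.45  0.81 -0.5 ] [ 0.58  0.61 -0.66  1.76  0.45  0.93  1.32] [ 0.22  0.51 -0.16  1.78  0.1   0.86 -1.55]
above t 2.73 p [ 0.4377 -0.198   0.1501] w 0.092 F [0.3 1.3 0.1] gf 0.0
at t 3.97 p [ 0.4382 -0.1969  0.0206] w 0.0924 F [ 0.2 -0.2  0.4] gf 0.0
grip t 4.59 p [ 0.4377 -0.1968  0.0201] w 0.0568 F [-0.8 -1.   3.3] gf 25.0
lift t 5.47 p [ 0.4368 -0.1964  0.1291] w 0.057 F [ 0.6 -0.3 -2.9] gf 25.0
```

Run:
```python
from a import *
k=float(open('k').read()); R=down(YAW+k)
env.reach(np.array([.47,.03,.15]),R); st('wp')
env.movel(W(0,.05,.085),frame=R); st('hover')
for c in('top','scene'):
    p,d=snap(c,c+'_hov.png')
    for n in('cassette_center','cassette_ports','cradle','jaw_face'):
        r=tip_of(c,n); print(c,n,[(np.round(x['at'],4).tolist(),round(x['score'],2)) for x in r[:2]])
    u,v=proj(c,W(0,.03,.06))[0].astype(int); y0=max(v-75,0);x0=max(u-100,0)
    cv2.imwrite(f'pics/crop_{c}.png',cv2.resize(p[y0:y0+150,x0:x0+200,::-1],None,fx=3,fy=3,interpolation=cv2.INTER_CUBIC))
a=[cv2.imread(f'pics/crop_{c}.png') for c in('top','scene')]
b=[cv2.resize(x,(400,300)) for x in a]; cv2.imwrite('pics/both.png',np.hstack(b))
```

```text
wp t 6.49 p [0.4697 0.0289 0.1494] w 0.0565 F [-0.3 -1.  -3.6] gf 25.0
hover t 7.6 p [0.5961 0.0522 0.0852] w 0.0569 F [ 0.8 -0.  -3.7] gf 25.0
top cassette_center []
top cassette_ports []
top cradle []
top jaw_face []
scene cassette_center [([0.5939, 0.0544, 0.0863], 0.96)]
scene cassette_ports [([0.591, 0.0911, 0.0961], 0.83), ([0.422, -0.4012, -0.0024], 0.29)]
scene cradle [([0.596, 0.0519, 0.0147], 0.76), ([0.5946, 0.1548, 0.0768], 0.58)]
scene jaw_face [([0.5957, -0.0102, 0.0378], 0.59)]
```

View pics/both.png

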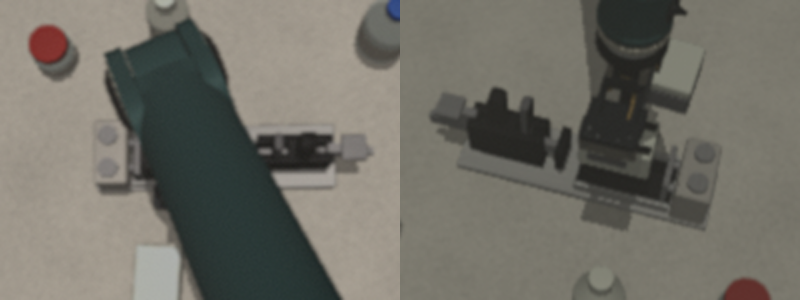

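Run:
```python
from a import *
env.movel(W(0,.05,.05),rate=.1); st('50')
for z in(.044,.040,.037,.0355):
    env.movel(W(0,.05,z),rate=.05); s=st(z)
    if s['wrist_force'][2]>6: break
effector.release(); st('rel')
env.movel(W(0,.05,.16),rate=.2); st('up')
env.reach(W(0,-.0965,.17),down(YAW+np.pi)); st('hov')
for c in('top','scene'):
    p,d=snap(c,c+'_pl.png'); X=unproj(c,d)
    L=(X-O)@np.array([[np.cos(YAW),-np.sin(YAW),0],[np.sin(YAW),np.cos(YAW),0],[0,0,1]])
    m=(abs(L[...,0])<.05)&(L[...,1]>-.008)&(L[...,1]<.106)&(L[...,2]>.06)&(L[...,2]<.075)&(d>0)
    P=L[m]; print(c,len(P),cv2.minAreaRect((P[:,:2]*1000).astype(np.float32)) if len(P)>5 else '',np.median(P[:,2]))
    for n in('cassette_center','cassette_ports','jaw_face','handle_back','trigger_front'):
        r=tip_of(c,n); print(c,n,[(np.round(x['at'],4).tolist(),round(x['score'],2)) for x in r[:1]])
    u,v=proj(c,W(0,.03,.06))[0].astype(int); y0=max(v-75,0);x0=max(u-100,0)
    cv2.imwrite(f'pics/crop_{c}2.png',cv2.resize(p[y0:y0+150,x0:x0+200,::-1],(400,300),interpolation=cv2.INTER_CUBIC))
cv2.imwrite('pics/both2.png',np.hstack([cv2.imread(f'pics/crop_{c}2.png') for c in('top','scene')]))
```

```text
50 t 8.6 p [0.5964 0.0527 0.0496] w 0.057 F [-0.3  0.  -3.9] gf 25.0
0.044 t 8.87 p [0.5966 0.0525 0.044 ] w 0.0571 F [ 0.2  0.5 -4. ] gf 25.0
0.04 t 9.12 p [0.5964 0.0524 0.0398] w 0.0569 F [-1.   0.2 -2.9] gf 25.0
0.037 t 9.37 p [0.5964 0.0525 0.0368] w 0.0567 F [-0.3  0.2 -3.3] gf 25.0
0.0355 t 9.62 p [0.5965 0.0525 0.0354] w 0.057 F [ 1.2 -0.3 -3.6] gf 25.0
rel t 10.28 p [0.5967 0.0525 0.0356] w 0.0917 F [-0.7  0.8  0.7] gf 0.0
up t 11.06 p [0.5957 0.0522 0.1589] w 0.0917 F [-0.1 -0.1 -0.8] gf 0.0
hov t 12.13 p [ 0.5973 -0.093   0.169 ] w 0.0923 F [1.  0.7 0.7] gf 0.0
top 681 ((-1.2714004516601562, 50.9088020324707), (57.99288558959961, 87.26297760009766), 0.8972275853157043) 0.06478237336371695
top cassette_center [([0.5996, 0.053, 0.0396], 0.97)]
top cassette_ports [([0.598, 0.0987, 0.0405], 0.78)]
top jaw_face [([0.597, 0.0496, 0.0158], 0.34)]
top handle_back [([0.597, -0.1082, 0.1145], 0.89)]
top trigger_front [([0.5985, -0.0625, 0.1101], 0.58)]
scene 710 ((0.4422168731689453, 49.50893020629883), (89.74112701416016, 59.02403259277344), 89.97283935546875) 0.06428250586331036
scene cassette_center [([0.5952, 0.053, 0.035], 0.79)]
scene cassette_ports [([0.5896, 0.094, 0.0412], 0.8)]
scene jaw_face [([0.5948, -0.0113, 0.0383], 0.59)]
scene handle_back [([0.6015, -0.1113, 0.1137], 0.58)]
scene trigger_front []
```

View pics/both2.png

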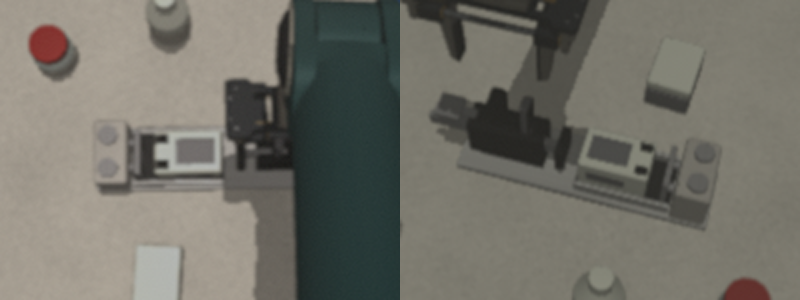

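The cassette sits flat in the cradle with its seals toward the port plate (left in the top crop, right in the scene crop) and gaps at both ends. Next I squeeze the trigger.

```bash
cat >> a.py <<'E'
def cas(c='scene'):
    p,d=viewer.read_camera(c); L=(unproj(c,d)-O)@np.array([[np.cos(YAW),-np.sin(YAW),0],[np.sin(YAW),np.cos(YAW),0],[0,0,1]])
    m=(abs(L[...,0])<.04)&(L[...,1]>0)&(L[...,1]<.125)&(L[...,2]>.0615)&(L[...,2]<.069)&(d>0)
    P=L[m][:,1]; return len(P),np.percentile(P,[2,98])
E
python3 - <<'E'
from a import *
env.movel(W(0,-.0965,.094),rate=.12); st('down')
print(cas())
for i in range(3):
    effector.grasp(32); st('sq%d'%i)
    env.pause(.2); s=st()
    effector.release(); env.pause(.15); print(cas())
st()
E
```

```text
down t 13.52 p [ 0.5984 -0.094   0.0946] w 0.0919 F [-0.3  0.3 -0. ] gf 0.0
(739, array([0.0078, 0.1195]))
sq0 t 14.49 p [ 0.5981 -0.0961  0.0942] w 0.0322 F [ 0.9 -3.4  1.2] gf 30.8
 t 14.69 p [ 0.5981 -0.0961  0.0942] w 0.0324 F [ 1.4 -6.2  1. ] gf 30.8
(736, array([0.0072, 0.1195]))
sq1 t 16.79 p [ 0.5979 -0.0961  0.0939] w 0.0329 F [ 1.1 -4.7 -0.8] gf 30.5
 t 16.99 p [ 0.5979 -0.0961  0.0939] w 0.0325 F [ 1.4 -6.1 -2.6] gf 30.5
(741, array([0.0076, 0.1191]))
sq2 t 19.08 p [ 0.5979 -0.0961  0.094 ] w 0.0326 F [ 1.5 -4.2 -1. ] gf 30.8
 t 19.28 p [ 0.5979 -0.0961  0.094 ] w 0.0325 F [ 1.3 -5.7 -2.3] gf 30.8
(756, array([0.0103, 0.1195]))
 t 20.45 p [ 0.5978 -0.094   0.094 ] w 0.0919 F [-0.9 -0.2 -0.3] gf 0.0
```

Run:
```python
from a import *
for i in range(6):
    effector.grasp(36); s=st('sq%d'%i); env.pause(.2); s=st()
    effector.release(); env.pause(.15); print(cas(),cas('top'))
    if s['gripper_width']>.037: break
st()
```

```text
sq0 t 21.38 p [ 0.5979 -0.0961  0.094 ] w 0.0328 F [ 1.9 -3.7 -0.8] gf 34.7
 t 21.57 p [ 0.5979 -0.0961  0.094 ] w 0.0324 F [ 0.8 -5.2 -2.2] gf 34.7
(751, array([0.0213, 0.1214])) (710, array([0.0194, 0.1202]))
sq1 t 23.89 p [ 0.5979 -0.0961  0.094 ] w 0.0326 F [ 1.  -4.3 -1.2] gf 35.5
 t 24.09 p [ 0.5979 -0.0962  0.094 ] w 0.0326 F [ 1.1 -6.1 -1.5] gf 35.5
(708, array([0.024 , 0.1233])) (680, array([0.0242, 0.1228]))
sq2 t 26.48 p [ 0.5979 -0.0961  0.094 ] w 0.0322 F [ 2.1 -4.3 -0.9] gf 35.5
 t 26.68 p [ 0.5979 -0.0962  0.094 ] w 0.0325 F [ 0.7 -5.6 -1.1] gf 35.5
(718, array([0.0242, 0.1233])) (678, array([0.0216, 0.1229]))
sq3 t 29.07 p [ 0.5979 -0.0962  0.094 ] w 0.0322 F [ 0.3 -4.2 -1.6] gf 35.5
 t 29.27 p [ 0.5979 -0.0961  0.094 ] w 0.0325 F [ 1.7 -5.1 -1.9] gf 35.5
(709, array([0.0245, 0.1232])) (662, array([0.024 , 0.1227]))
sq4 t 31.67 p [ 0.5979 -0.0962  0.094 ] w 0.0324 F [ 0.7 -4.6 -1. ] gf 35.5
 t 31.87 p [ 0.5979 -0.0961  0.094 ] w 0.0324 F [ 1.7 -5.  -2.2] gf 35.5
(722, array([0.0266, 0.1233])) (675, array([0.0239, 0.1229]))
sq5 t 34.26 p [ 0.5979 -0.0962  0.094 ] w 0.0324 F [ 1.6 -3.5 -0.7] gf 35.5
 t 34.46 p [ 0.5979 -0.0962  0.094 ] w 0.0329 F [ 1.7 -5.8 -1.8] gf 35.5
(718, array([0.0238, 0.1231])) (663, array([0.024 , 0.1228]))
 t 35.68 p [ 0.5978 -0.094   0.094 ] w 0.0918 F [ 0.3  0.3 -0. ] gf 0.0
```

Run:
```python
from a import *
b=[]
for q in(0,1):
    if q: effector.grasp(36)
    for c in('top','scene'):
        p,d=snap(c,f'{c}_sq{q}.png')
        u,v=proj(c,W(0,.03,.06))[0].astype(int); y0=max(v-50,0);x0=max(u-75,0)
        b.append(cv2.resize(p[y0:y0+110,x0:x0+150,::-1],(400,293),interpolation=cv2.INTER_CUBIC))
        for n in('cassette_center','cassette_ports','jaw_face','port_plate','trigger_front'):
            f=search_frame if n=='port_plate' else tip_of
            r=f(c,n); print(q,c,n,[(np.round(x['at'],4).tolist(),round(x['score'],2)) for x in r[:1]])
effector.release();st()
cv2.imwrite('pics/q.png',np.vstack([np.hstack(b[:2]),np.hstack(b[2:])]))
```

```text
0 top cassette_center [([0.6002, 0.0793, 0.0404], 0.94)]
0 top cassette_ports [([0.599, 0.1252, 0.038], 0.73)]
0 top jaw_face [([0.5983, 0.0306, 0.0426], 0.51)]
0 top port_plate [([0.5966, 0.125, 0.0677], 0.41)]
0 top trigger_front [([0.5978, 0.0798, 0.0432], 0.42)]
0 scene cassette_center [([0.5963, 0.0805, 0.0385], 0.89)]
0 scene cassette_ports [([0.5913, 0.1204, 0.0404], 0.86)]
0 scene jaw_face [([0.5935, 0.0364, 0.0387], 0.55)]
0 scene port_plate []
0 scene trigger_front [([0.5985, -0.0641, 0.1154], 0.54)]
1 top cassette_center [([0.5999, 0.0822, 0.0398], 0.6)]
1 top cassette_ports [([0.5946, 0.1258, 0.0374], 0.68)]
1 top jaw_face [([0.596, 0.0334, 0.043], 0.5)]
1 top port_plate [([0.595, 0.1307, 0.0669], 0.46)]
1 top trigger_front []
1 scene cassette_center [([0.5927, 0.0808, 0.0369], 0.6)]
1 scene cassette_ports [([0.5948, 0.1211, 0.0449], 0.94)]
1 scene jaw_face [([0.5967, 0.0326, 0.039], 0.55)]
1 scene port_plate [([0.6126, 0.1268, 0.0671], 0.59)]
1 scene trigger_front [([0.5985, -0.0779, 0.1133], 0.48)]
 t 39.02 p [ 0.5977 -0.0942  0.0939] w 0.0922 F [-0.1 -0.5  0.3] gf 0.0
```

View pics/q.png

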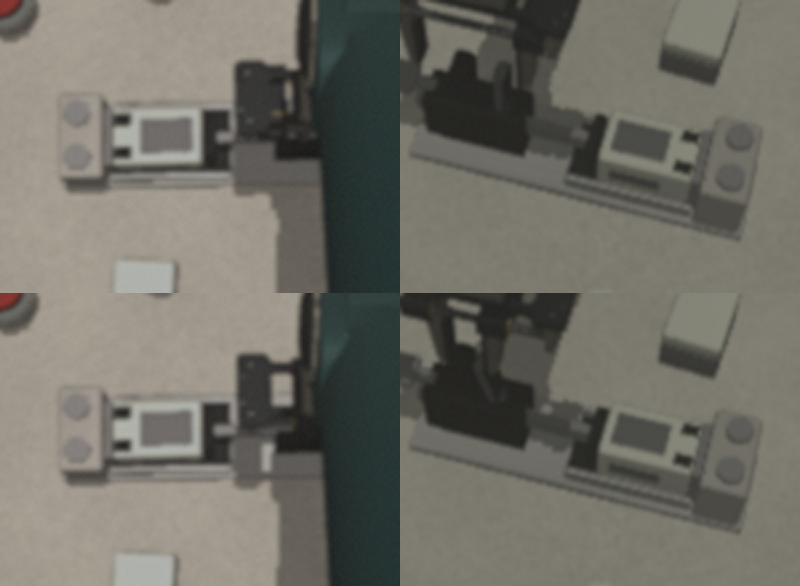

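```bash
cat > m.py <<'E'
from a import *
def meas(l):
  for c in('top','scene'):
    p,d=viewer.read_camera(c); X=unproj(c,d); L=(X-O)@np.array([[np.cos(YAW),-np.sin(YAW),0],[np.sin(YAW),np.cos(YAW),0],[0,0,1]])
    m=(np.hypot(X[...,0]-.598,X[...,1]-.153)<.065)&(X[...,2]>.068)&(X[...,2]<.083)&(d>0)
    P=X[m]; r=cv2.minAreaRect((P[:,:2]*1000).astype(np.float32))
    m2=(abs(L[...,0])<.035)&(L[...,1]>0)&(L[...,1]<.125)&(L[...,2]>.0632)&(L[...,2]<.0665)&(d>0); Q=L[m2]
    # grey band centroid
    g=(abs(L[...,0])<.02)&(L[...,1]>.02)&(L[...,1]<.12)&(L[...,2]>.055)&(L[...,2]<.072)&(p.mean(-1)<150)
    print(l,c,'manif+plate',np.round(r[1],1),'cas y',np.percentile(Q[:,1],[1,50,99]),end=' | ')
    ys=L[...,1][(abs(L[...,0])<.015)&(d>0)]; zs=L[...,2][(abs(L[...,0])<.015)&(d>0)]
    print(*[f'{int(a*1000)}:{np.median(zs[(ys>=a)&(ys<a+.004)])*1000:.0f}' for a in np.arange(.016,.14,.004) if ((ys>=a)&(ys<a+.004)).any()])
E
python3 - <<'E'
from m import *
meas('rest'); effector.grasp(55); env.pause(.5); st(); meas('sq55'); effector.release(); meas('rest'); st()
E
```

```text
rest top manif+plate [84.9 84.9] cas y [0.0218 0.0773 0.123 ] | 16:54 20:62 24:60 28:60 32:47 36:63 40:64 44:66 48:65 52:65 56:64 60:66 64:64 68:65 72:66 76:66 80:65 84:66 88:65 92:66 96:64 100:66 104:65 108:65 112:64 116:64 120:63 124:67 128:69 132:75 136:75 140:75
rest scene manif+plate [87.8 87.5] cas y [0.0331 0.0768 0.124 ] | 16:60 20:61 24:61 28:55 32:63 36:64 40:64 44:65 48:65 52:66 56:64 60:65 64:65 68:64 72:65 76:66 80:65 84:64 88:65 92:65 96:64 100:64 104:64 108:64 112:65 116:64 120:64 124:66 128:71 132:74 136:75 140:74
 t 40.57 p [ 0.5979 -0.0963  0.0939] w 0.0318 F [ 1.  -5.8 -1.4] gf 53.5
sq55 top manif+plate [84.8 82.4] cas y [0.024  0.0776 0.123 ] | 16:16 20:61 24:61 28:61 32:61 36:65 40:65 44:65 48:65 52:65 56:65 60:67 64:65 68:65 72:65 76:65 80:64 84:65 88:65 92:66 96:64 100:64 104:65 108:66 112:65 116:65 120:64 124:65 128:68 132:74 136:74 140:75
sq55 scene manif+plate [86.6 87.6] cas y [0.0329 0.0778 0.1243] | 16:58 20:61 24:60 28:61 32:64 36:64 40:64 44:65 48:65 52:65 56:66 60:66 64:65 68:65 72:65 76:64 80:66 84:65 88:64 92:64 96:64 100:64 104:64 108:65 112:65 116:64 120:64 124:66 128:68 132:75 136:75 140:74
rest top manif+plate [85.1 86.2] cas y [0.0239 0.0751 0.1231] | 16:54 20:61 24:62 28:60 32:50 36:65 40:65 44:65 48:65 52:66 56:65 60:64 64:65 68:66 72:65 76:66 80:66 84:67 88:65 92:64 96:65 100:65 104:65 108:66 112:65 116:65 120:63 124:66 128:69 132:76 136:74 140:74
rest scene manif+plate [70.  87.7] cas y [0.026  0.0789 0.124 ] | 16:60 20:61 24:61 28:53 32:64 36:64 40:64 44:65 48:65 52:65 56:65 60:65 64:64 68:64 72:64 76:65 80:65 84:64 88:65 92:64 96:64 100:64 104:64 108:64 112:64 116:65 120:64 124:65 128:70 132:74 136:74 140:74
 t 41.74 p [ 0.5977 -0.0941  0.094 ] w 0.0921 F [-0.6  0.3 -0.3] gf 0.0
```

The cassette spans y 33–123 mm in the press frame and doesn't move under further squeezes. At rest the jaw drops back about 3 mm, so cassette and plate are fully home. Next is the release tab.

Run:
```python
from m import *
env.movel(W(0,-.0965,.16),rate=.2)
effector.grasp(10)
env.movel(W(0,-.172,.15),rate=.2)
env.movel(W(0,-.172,.086),rate=.15); st('above')
for z in(.079,.076,.074,.072,.071,.070):
    env.movel(W(0,-.172,z),rate=.05); s=st(z)
    if s['wrist_force'][2]>14: break
env.pause(1.0); st('held')
for c in('top','scene'):
    print([(np.round(x['at'],4).tolist(),round(x['score'],2)) for x in tip_of(c,'jaw_face')[:2]])
meas('held')
```

```text
above t 44.67 p [ 0.599  -0.1685  0.0865] w 0.0002 F [0.5 0.9 0.8] gf 0.0
0.079 t 44.97 p [ 0.5985 -0.1695  0.0793] w 0.0004 F [ 0.6 -0.4  1. ] gf 0.0
0.076 t 45.22 p [ 0.5983 -0.1695  0.0759] w 0.001 F [0.2 0.2 1.2] gf 0.0
0.074 t 45.47 p [ 0.5983 -0.1695  0.0738] w 0.0004 F [ 0.3 -0.7  0.1] gf 0.0
0.072 t 45.72 p [ 0.5982 -0.1694  0.0718] w 0.0004 F [-0.  -0.4  0.4] gf 0.0
0.071 t 45.97 p [ 0.5983 -0.1695  0.0709] w 0.0008 F [-0.4  0.1  0.3] gf 0.0
0.07 t 46.22 p [ 0.5983 -0.1695  0.0699] w 0.0003 F [0.  0.4 0.6] gf 0.0
held t 47.22 p [ 0.5984 -0.1695  0.07  ] w 0.0001 F [-1.1 -0.2  0.3] gf 0.0
[([0.5989, 0.0328, 0.0446], 0.44), ([0.7665, -0.223, -0.0011], 0.43)]
[([0.5955, 0.0343, 0.0365], 0.72)]
held top manif+plate [86.7 85.2] cas y [0.024  0.075  0.1229] | 16:59 20:60 24:62 28:60 32:61 36:65 40:65 44:65 48:65 52:65 56:65 60:65 64:65 68:65 72:65 76:66 80:66 84:66 88:65 92:66 96:65 100:65 104:64 108:65 112:64 116:64 120:63 124:67 128:70 132:75 136:74 140:74
held scene manif+plate [86.  87.1] cas y [0.0335 0.079  0.1238] | 16:61 20:61 24:62 28:55 32:63 36:64 40:65 44:65 48:64 52:64 56:65 60:65 64:65 68:65 72:65 76:64 80:65 84:65 88:65 92:64 96:64 100:65 104:65 108:64 112:65 116:64 120:65 124:66 128:72 132:74 136:75 140:74
```

Run:
```python
from m import *
b=[]
for c in('scene','top'):
    p,d=snap(c,c+'_tab.png'); X=unproj(c,d)
    u,v=proj(c,W(0,-.15,.08))[0].astype(int); y0=max(v-40,0);x0=max(u-50,0)
    b.append(cv2.resize(p[y0:y0+80,x0:x0+100,::-1],(400,320),interpolation=cv2.INTER_CUBIC))
    print(c,proj(c,[W(0,-.172,.08),W(0,-.172,.07)])-[x0,y0], [(np.round(x['at'],4).tolist(),round(x['score'],2)) for x in tip_of(c,'tab_top')[:2]])
cv2.imwrite('pics/tab.png',np.hstack(b))
```

```text
scene [[42.4887 38.1198]
 [42.9025 40.2498]] [([0.5928, 0.0805, 0.0157], 0.2)]
top [[58.8396 40.5526]
 [58.2857 41.197 ]] [([0.603, -0.1686, 0.0811], 0.59)]
```

View pics/tab.png

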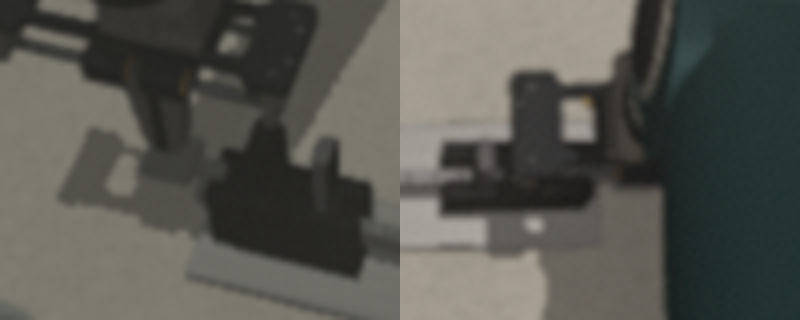

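Run:
```python
from m import *
for z in np.arange(.067,.049,-.003):
    env.movel(W(0,-.172,z),rate=.05); s=st(round(z,3))
    if s['wrist_force'][2]>1.8: break
env.pause(.1); st('held')
b=[]
for c in('scene','top'):
    p,d=snap(c,c+'_tab2.png')
    u,v=proj(c,W(0,-.15,.08))[0].astype(int); y0=max(v-40,0);x0=max(u-50,0)
    b.append(cv2.resize(p[y0:y0+80,x0:x0+100,::-1],(400,320),interpolation=cv2.INTER_CUBIC))
    print(c,[(np.round(x['at'],4).tolist(),round(x['score'],2)) for x in tip_of(c,'jaw_face')[:2]])
cv2.imwrite('pics/tab2.png',np.hstack(b))
```

```text
0.067 t 47.87 p [ 0.5981 -0.1694  0.0667] w 0.0004 F [ 0.1 -0.3  0.5] gf 0.0
0.064 t 48.12 p [ 0.5982 -0.1694  0.0637] w 0.0004 F [-0.8  0.8  0.6] gf 0.0
0.061 t 48.37 p [ 0.5982 -0.1695  0.0608] w 0.0006 F [ 0.2 -0.6  0.6] gf 0.0
0.058 t 48.62 p [ 0.5982 -0.1694  0.0578] w 0.0005 F [ 0.1 -0.8 -0.1] gf 0.0
0.055 t 48.87 p [ 0.5982 -0.1695  0.0548] w 0.0004 F [-0.2  0.5  0.1] gf 0.0
0.052 t 49.12 p [ 0.5987 -0.1697  0.0521] w 0.0008 F [ 0.3 -0.3  1.7] gf 0.4
0.049 t 49.37 p [ 0.5989 -0.1709  0.0496] w 0.0003 F [ 0.  -4.3  4.2] gf 2.3
held t 49.47 p [ 0.5989 -0.1708  0.0497] w 0.0003 F [ 1.2 -5.3  5.1] gf 2.6
scene [([0.5926, 0.1546, 0.0752], 0.5), ([0.5952, -0.0174, 0.039], 0.47)]
top [([0.5991, -0.0185, 0.0438], 0.66)]
```

View pics/tab2.png

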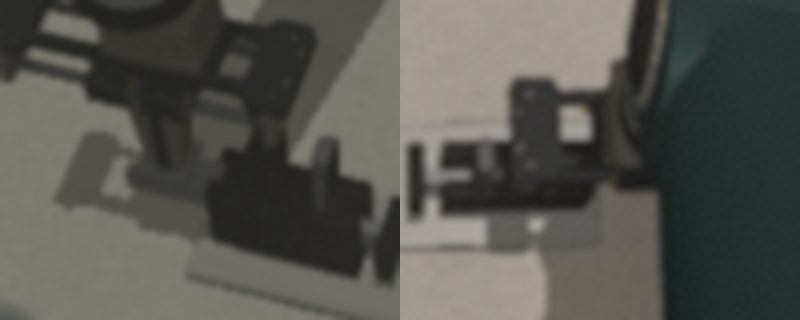

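Run:
```python
from m import *
env.pause(.6); st('held')
env.movel(W(0,-.172,.16),rate=.2); st('up'); 
env.reach(np.array([.45,-.25,.3]),down(YAW+np.pi)); st('away')
b=[]
for c in('scene','top'):
    p,d=snap(c,c+'_end.png')
    u,v=proj(c,W(0,0,.06))[0].astype(int); y0=max(v-55,0);x0=max(u-80,0)
    b.append(cv2.resize(p[y0:y0+120,x0:x0+160,::-1],(400,300),interpolation=cv2.INTER_CUBIC))
    for n in('jaw_face','cassette_center','tab_top','tip_box'):print(c,n,[(np.round(x['at'],4).tolist(),round(x['score'],2)) for x in tip_of(c,n)[:1]])
meas('end')
cv2.imwrite('pics/end.png',np.hstack(b))
```

```text
held t 50.27 p [ 0.5989 -0.1708  0.0496] w 0.0005 F [-0.4 -5.   5.3] gf 2.8
up t 50.98 p [ 0.5972 -0.1684  0.1585] w 0.0007 F [ 0.5  0.6 -0.1] gf 0.0
away t 51.86 p [ 0.4504 -0.249   0.2986] w 0.0004 F [0.3 0.6 0.5] gf 0.0
scene jaw_face [([0.5986, -0.1126, 0.1121], 0.49)]
scene cassette_center [([0.5942, 0.0804, 0.0368], 0.66)]
scene tab_top [([0.5977, -0.1711, 0.0787], 0.73)]
scene tip_box [([0.4312, 0.0917, -0.0005], 0.77)]
top jaw_face [([0.594, -0.018, 0.0415], 0.65)]
top cassette_center [([0.6, 0.0807, 0.039], 0.81)]
top tab_top [([0.6057, -0.1691, 0.0828], 0.7)]
top tip_box [([0.599, 0.1281, 0.0404], 0.71)]
end top manif+plate [86.3 84.8] cas y [0.0347 0.0778 0.123 ] | 16:15 20:16 24:15 28:15 32:60 36:65 40:65 44:67 48:66 52:65 56:66 60:66 64:65 68:67 72:65 76:65 80:65 84:66 88:64 92:65 96:64 100:65 104:64 108:66 112:65 116:64 120:65 124:65 128:68 132:75 136:74 140:75
end scene manif+plate [86.9 88.4] cas y [0.034  0.0796 0.1239] | 16:14 20:15 24:14 28:38 32:63 36:64 40:65 44:65 48:65 52:66 56:65 60:66 64:65 68:65 72:65 76:65 80:65 84:65 88:64 92:66 96:64 100:65 104:65 108:64 112:65 116:65 120:64 124:65 128:70 132:74 136:74 140:74
```

View pics/end.png

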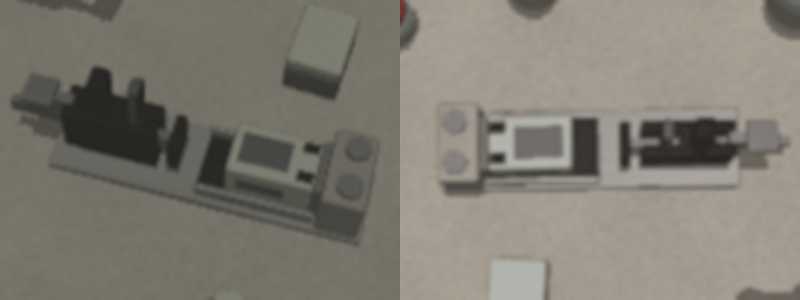

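The last pictures show the jaw fully back, the tab up, the cassette docked against the manifold and the tip box in its place.

```bash
python3 -c "
from a import *
print(workorder.finish_job())"
```

```text
the job is handed in; nothing more can be done
None
```

The cassette is docked with its seals against the port plate, the plate looks fully home, the jaw has sprung all the way back, and the job was handed in at about 52 s of the 72 s allowed (no verdict was returned).

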